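# Set out the sign-off samples at the labelling bench

### The job

Set out this run's sign-off samples: draw the brass label gauge straight and level out of its channel block and lay it flat on the bench, fin up, midway between the round and the square rubber mat, lengthwise along the line from one mat's centre to the other's. Stand the tall label roll centred on the round mat with the short label roll centred on top of it, and stand the small bottle centred on the square mat. Keep the gauge level and the bottle upright all the while, and leave the jar, the big bottle and the brush where they are.

Things in the scene. Friction and masses are not known exactly. Their poses are not given: they have to be found in the camera images.
- tall_roll: Tall label roll, loose: a white paper cylinder standing on end, 56 mm in diameter and 70 mm high, with a 23 mm cardboard core hole (too small for a finger). About 0.13 kg. Origin: centre of its underside, z up.
- short_roll: Short label roll, loose: a white paper cylinder standing on end, 40 mm in diameter and 30 mm high, with the same 23 mm core. About 0.04 kg. Origin: centre of its underside, z up.
- small_bottle: Small single-serve wine bottle, loose, dark red with white label and grey neck hood, 190 mm high. Body 58 mm in diameter up to 85 mm, tapering to a straight neck 29 mm in diameter from 136 mm up to the flat top: grip it there from above. About 0.38 kg. Origin: centre of its underside, z up.
- gauge: Loose brass bar 110 x 40 x 10 mm (x, y, z), 0.18 kg, with an upright grip fin 30 mm long (x), 12 mm thick (y), from 10 to 50 mm above the underside, its centre at x = -25 mm. Origin: centre of the bar's underside. At the start its +x end is 44 to 52 mm deep in the channel, underside 8 mm above the bench, fin outside; it slides out along its own -x. Either way round is right at the end.
- channel: Fixed aluminium block 70 x 67 mm, 25.5 mm high, with a level slot 43 mm wide, 11.5 mm high (bar clearance 1.5 mm a side and above), open at its -x face, which looks towards the robot. The slot's floor, 8 mm thick, sticks out 25 mm beyond that face. Origin: centre of the block's underside, mouth at x = -35 mm; x runs inwards along the slot.
- round_mat: Round black rubber mat, fixed on the bench: 96 mm in diameter, 5 mm thick. Origin: centre of its underside. The centres of the two mats are always 280 mm apart; either may be the left one.
- square_mat: Square black rubber mat, fixed on the bench: 90 x 90 mm, 5 mm thick. Origin: centre of its underside.
- jar: Bystander, loose: wide glass jar with a steel cap, 76 mm in diameter, 100 mm high. Origin: centre of its underside. To be left alone.
- big_bottle: Bystander, loose: big wine bottle of the same look as the small one, 285 mm high, 74 mm in diameter. Origin: centre of its underside. To be left alone.
- brush: Bystander, loose: hand brush with wooden handle, 200 mm long, 20 mm thick, lying on the bench. Origin: under the middle of its length, x along it. To be left alone.
Things that resemble listed ones, but are neither listed nor needed, are in the scene too. Of the things like the gauge, leave any that is purple or turquoise; of the rest the larger one is meant.

How it is judged (in metres and radians):
At the end, for the whole second after the job is handed in: Upright and at rest: tall roll within 15 mm of the round mat's centre, short roll on it within 12 mm of its axis, small bottle within 15 mm of the square mat's centre; gauge flat on the bench, fin up, at most 157 mm from either mat's centre, its long axis within 30 mm of both (horizontal distance between tall_roll and round_mat below 0.015 m and z of tall_roll in the frame of round_mat between 0.002 and 0.009 m and angle between each of tall_roll, short_roll, small_bottle's own z axis and vertical below 0.1 rad and horizontal distance between short_roll and tall_roll below 0.012 m and z of short_roll in the frame of tall_roll between 0.066 and 0.075 m and horizontal distance between small_bottle and square_mat below 0.015 m and z of small_bottle in the frame of square_mat between 0.002 and 0.009 m and height (world z) of gauge below 0.005 m and angle between gauge's own z axis and vertical below 0.06 rad and horizontal distance between gauge and round_mat below 0.157 m and y of round_mat in the frame of gauge between -0.03 and 0.03 m and horizontal distance between gauge and square_mat below 0.157 m and y of square_mat in the frame of gauge between -0.03 and 0.03 m and linear speed of each of tall_roll, short_roll, small_bottle, gauge below 0.02 m/s); the robot touches nothing.
It fails at once if the gauge was tilted more than about 20 degrees (angle between gauge's own z axis and vertical above 0.35 rad).
It fails at once if the small bottle was tipped more than about 30 degrees (angle between small_bottle's own z axis and vertical above 0.52 rad).
It fails at once if a bystander (jar, big bottle, brush) was moved more than 30 mm (distance of any of jar, big_bottle, brush from where it was at the start of the episode above 0.03 m).
It also fails if it takes over 99 s, if anything falls off the work surface, if the arm or the gripper's body presses on something with over 40 N, if the wrist force passes 120 N, or if a joint passes its speed limit or range.

### The arm

A 6-joint arm with a two-finger parallel gripper is mounted at the origin on the work surface. World frame = base frame: x ahead of the robot, y to its left, z up, the work surface at z = 0. Lengths are in mm, angles in rad, forces in N, time in s.
With the tool pointing down it reaches from about 350 to 875 mm from the base axis. Payload 4.2 kg.
Tool frame: the origin (TCP) lies midway between the tips of the shut fingers; the grasp point (between the pads) lies 19 mm behind it (arm.grip_depth is the distance from the TCP to the grasp point, in mm); z points along the fingers, x is the direction in which the jaws open and shut, and the axes are right-handed (so a half turn about z gives the same grasp; the last joint's range is limited). The gripper opens to 85 mm and grips with 20 to 120 N. Pads are 22 mm wide; open, the fingers measure 114 mm over their backs; the gripper's body (76 mm by 85 mm) begins 54 mm behind the grasp point. The pads swing forward as they close: fully open they stand 13 mm farther back than shut.
Start: joints at [1.407, 0.385, 0.008, 0, -1.194, -0.259], TCP at [256.414, 569.957, 231.312] pointing down, gripper open.
Joint ranges: [-3.14, 3.14], [-1.21, 2.06], [-1.07, 1.41], [-3.16, 2.05], [-2.99, -0.16], [-3.1, 3.1]. Speed limits (rad/s): [2.79, 2.79, 3.14, 3.14, 3.14, 3.14].

### API

Orientations are given as a unit quaternion [x, y, z, w].
In Python, from bench import arm, eyes, find_in, silhouettes gives the robot as it stands. The module is installed in compiled form; this text tells all that it offers.
- The arm moves only by the tool play_rows, never from a script. Its arguments are lists of equal length, an entry for each row: "offset": the shift along the world's x, y, z in mm, a list of three; "turn": the turn about the world's z in rad. In form: {"offset": [[x, y, z], ...], "turn": [turn, ...]}. A call has 1 to 12 rows; each row shifts and turns the pose as measured when the row begins; what a row does not reach is not made up. A row lasts 1/10 s, in which the tool goes at most 50 mm and 8.59 degrees, less where a joint would pass 70% of its speed; a pose out of reach is approached as far as the arm can. A call is refused whole if a number of a shift passes 50 or a number of a turn 0.15, either way. A call with a gripper value outside its range is refused whole. "grip" is the gripper's target within -1 to 1 (fully open at 1, half-way at 0, shut at -1), set as the call begins (left out, the last holds). The fingers move at their own pace and stop on an object; the grip force is fixed at half the most. Time passes only in rows, so rows that do not move let the fingers close. It gives the time, the measured TCP pose, the force and the opening at its end, in the units of the state.
- arm.read_state(): the state, without advancing time (a new reading comes with each control period).
- eyes.get_image(name): name is "side" or "top"; returns (picture, depth): 420x560x3 uint8, red, green, blue; 420x560 float32, mm along the optical axis (not along the pixel's ray), 0 where there is no reading.
- eyes.camera_params(name): a dict with "camera_matrix" (3x3 intrinsics, pixels), "dist" ([k1, k2, p1, p2, k3] as OpenCV has them; the pictures are not rectified), "camera_from_world" (4x4, takes a point from world to camera coordinates). Camera axes: x right, y down, z forward; pixel columns grow to the right and rows downward; lengths in mm; the calibration is good to about 2 mm. A picture is of the moment at which its call begins. camera_params takes no time and is no camera call.
- arm.job_done(): hands the job in, once; it reports no verdict.
Trained networks look in the newest picture that a camera, given by its name, has taken for a name from the list of things; names that differ only in an ending like _2 or _b are one class to them, and where a whole thing is asked for, a point or a joint stands for the part that bears it (a point fixed in the world has none). Each returns a list of dicts, best first, with "score" (0 to 1); they miss things now and then, are a little off and sometimes report something else, mostly with a low value. They report only what shows in the picture. A call takes as long as a camera call. They do not tell look-alikes from the thing itself.
- find_in(camera, query): "bbox" ([centre column, centre row, width, height] in pixels, round what is visible of it).
- silhouettes(camera, query): "mask" (420x560 bool, what is visible of it) and "bbox" ([centre column, centre row, width, height] in pixels, round what is visible of it).
The state is a dict: "clock": time; "joints": joint angles; "joint_vel": joint speeds; "joint_efforts": joint torques, N m; "position": TCP position; "ee_rot": TCP orientation; "contact_force": force on the tool from outside, world axes, zero at the start; "wrist_torque": the same for the moment, N m; "gripper_width": finger opening in mm.
Only numpy, scipy, OpenCV 4.12 (cv2) and the standard library are available. Lean on these libraries where they do the work, as an engineer would, in place of code of your own. Each camera call takes 0.05 s, during which the arm holds its last target. There are 200 camera calls.

## Working session

There is one attempt and no reset: what is moved stays moved. The work goes in short steps, Python scripts to look and compute and a tool call to move; the robot and the scene stay as the last step left them, time stands still between calls to the robot, and variables do not carry over. Pictures are saved under pics/ and viewed, on a budget of 14 in all, crops included, one or two more only if the job needs it, and the job is handed in when it is done.

Besides the shell and the picture viewer there is one more tool, called after "Request:" by a JSON object that holds its "api" and its "payload". play_rows: Moves the arm, as the interface text tells. Its arguments: {"type":"object","properties":{"offset":{"type":"array","items":{"type":"array","items":{"type":"number"}}},"turn":{"type":"array","items":{"type":"number"}},"grip":{"type":"number"}},"required":["offset","turn"]}

```bash
mkdir -p pics
cat > h.py <<'E'
import numpy as np, cv2
from bench import arm, eyes, find_in, silhouettes
def cam(n):
    p=eyes.camera_params(n); return np.array(p["camera_matrix"]),np.array(p["dist"]),np.array(p["camera_from_world"])
def cloud(n,d):
    K,D,T=cam(n); v,u=np.mgrid[0:420,0:560]
    q=cv2.undistortPoints(np.stack([u,v],-1).reshape(-1,1,2).astype(np.float64),K,D).reshape(420,560,2)
    P=np.dstack([q*d[...,None],d]).astype(float)
    W=(P-T[:3,3])@T[:3,:3]; W[d<=0]=np.nan
    return W
def save(name,img,s=1):
    cv2.imwrite("pics/"+name,cv2.resize(img[...,::-1],None,fx=s,fy=s,interpolation=cv2.INTER_CUBIC))
E
python3 - <<'E'
from h import *
print(arm.read_state())
for n in("side","top"):
    im,d=eyes.get_image(n); save(n+"0.png",im,1.4); np.savez(n+"0.npz",im=im,d=d)
    W=cloud(n,d); K,D,T=cam(n); print(n,-T[:3,:3].T@T[:3,3])
    for q in "tall_roll short_roll small_bottle gauge channel round_mat square_mat jar big_bottle brush".split():
        for r in silhouettes(n,q)[:4]:
            if r["score"]<.2: continue
            w=W[r["mask"]]; w=w[~np.isnan(w[:,0])]
            if len(w): print(q,round(r["score"],2),np.round(r["bbox"]),"med",np.round(np.median(w,0)),"lo",np.round(np.percentile(w,3,0)),"hi",np.round(np.percentile(w,97,0)))
E
```

```text
{'clock': 0.0, 'joints': array([ 1.40663252e+00,  3.85566496e-01,  6.62108033e-03, -5.19314526e-04,
       -1.19398275e+00, -2.58637086e-01]), 'joint_vel': array([-0.0002798 ,  0.00107585, -0.00012863, -0.00117151, -0.00014797,
       -0.00194883]), 'joint_efforts': array([ 7.40584692e-04, -3.92286229e+01,  1.88398612e+01,  4.18615490e+00,
       -4.66428770e-03,  7.49506825e-06]), 'position': array([256.16432657, 569.45189502, 230.21070396]), 'ee_rot': array([-5.42912635e-01,  8.39788471e-01, -6.26062591e-04, -8.95806006e-04]), 'contact_force': array([ 0.0525938 , -0.63074853, -0.10018594]), 'wrist_torque': array([-0.00670116,  0.00681358, -0.05314376]), 'gripper_width': 85.39782130283483}
side [ 586.82316536 -615.4915821   791.47058821]
tall_roll 0.94 [221. 366.  33.  38.] med [ 473. -368.   68.] lo [ 448. -388.   14.] hi [ 497. -339.   71.]
short_roll 0.77 [292. 332.  18.  17.] med [ 612. -283.   27.] lo [ 594. -297.   -0.] hi [ 629. -262.   31.]
small_bottle 0.74 [282. 133.  22.  60.] med [603. 267.  91.] lo [578. 255.   3.] hi [627. 290. 190.]
gauge 0.89 [304. 231.  27.  23.] me
[... 1457 characters left out ...]
-1.] hi [681. 144.  39.]
gauge 0.54 [305. 207.  15.  23.] med [645. -17.  19.] lo [623. -37.  12.] hi [677.   1.  61.]
gauge 0.5 [308. 149.  19.  24.] med [829. -33.   7.] lo [800. -57.   1.] hi [856.  -9.  36.]
channel 0.81 [300. 191.  32.  38.] med [709.  -5.  25.] lo [664. -41.   2.] hi [748.  27.  31.]
square_mat 0.85 [251. 265.  31.  32.] med [486. 136.   4.] lo [446.  95.  -2.] hi [528. 177.  10.]
jar 0.67 [169. 274.  32.  30.] med [455. 363.  97.] lo [422. 338.   1.] hi [489. 402. 104.]
big_bottle 0.66 [148. 180.  47.  43.] med [689. 398. 155.] lo [667. 376.   7.] hi [725. 435. 286.]
brush 0.88 [372. 185.  15.  67.] med [ 698. -220.   17.] lo [ 627. -239.   -1.] hi [ 811. -195.   24.]
```

View pics/side0.png

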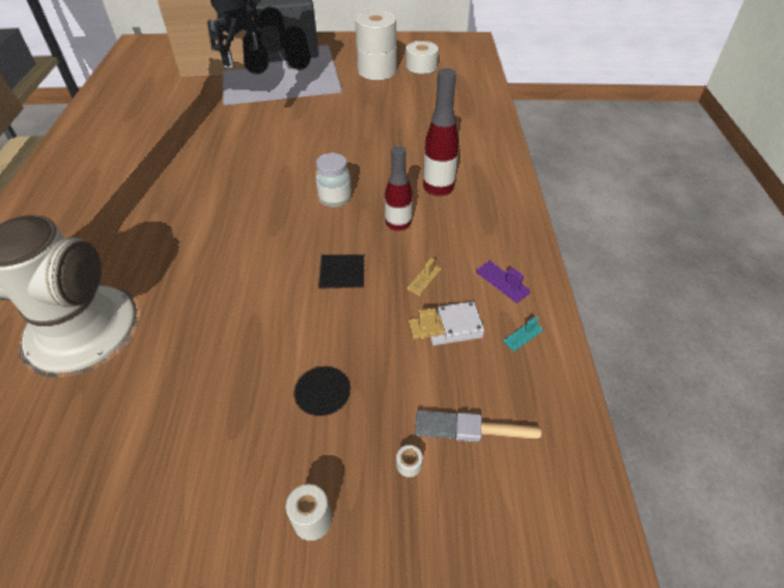

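Run:
```python
from h import *
a=np.load("side0.npz")["im"]; save("crop1.png",a[150:280,220:420],4)
```

```text
(no output)
```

View pics/crop1.png

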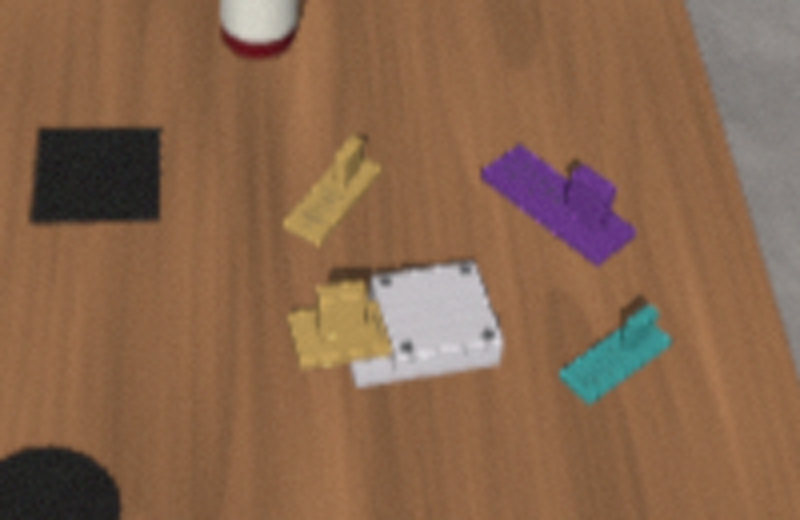

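The side picture shows four gauge-like things: one in the channel (px 304,231, brass, about 40 mm wide), a small loose brass one (305,197), a purple one (358,202) and a turquoise one (376,238). The one in the channel is meant: it is the larger brass one and the enlarged crop confirms it. The other rolls at the far end, beside px (270,30), are out of reach and not needed.

Next I refine the geometry from both cameras.

```bash
cat >> h.py <<'E'
def onplane(n,m,z):
    K,D,T=cam(n); v,u=np.nonzero(m)
    q=cv2.undistortPoints(np.stack([u,v],-1).reshape(-1,1,2).astype(float),K,D).reshape(-1,2)
    r=np.c_[q,np.ones(len(q))]@T[:3,:3]; c=-T[:3,:3].T@T[:3,3]
    return (c+r*((z-c[2])/r[:,2])[:,None])[:,:2]
def region(W,c,r,lo,hi):
    return (np.abs(W[...,0]-c[0])<r)&(np.abs(W[...,1]-c[1])<r)&(W[...,2]>lo)&(W[...,2]<hi)
def rep(t,p):
    p=p.astype(np.float32); (x,y),(w,h),a=cv2.minAreaRect(p)
    print(t,len(p),"mean",np.round(p.mean(0),1),"rect",np.round([x,y,w,h,a],1),"bbmid",np.round((p.max(0)+p.min(0))/2,1),np.round(np.ptp(p,0),1))
E
python3 - <<'E'
from h import *
for n in("side","top"):
    f=np.load(n+"0.npz"); im,d=f["im"],f["d"]; W=cloud(n,d); g=im.astype(int).sum(2); print(n)
    dk=g<150
    rep("round",onplane(n,dk&region(W,(467,-147),70,-15,25),5))
    rep("square",onplane(n,dk&region(W,(486,133),70,-15,25),5))
    rep("tall",onplane(n,region(W,(471,-360),45,63,90),70))
    rep("short",onplane(n,region(W,(612,-280),35,24,50),30))
    rep("bottle",onplane(n,region(W,(600,272),45,183,205),190))
    s=im.max(2).astype(int)-im.min(2)
    rep("chan",onplane(n,(s<40)&(g>330)&region(W,(709,-8),55,18,40),25.5))
    br=(s>60)
    rep("fin",onplane(n,br&region(W,(645,-20),45,50,70),58))
    rep("bar",onplane(n,br&region(W,(645,-20),45,8,32),18))
    p=W[br&region(W,(645,-20),45,35,70)]; rep("finpts",p[:,:2])
    p=W[br&region(W,(645,-20),60,10,26)]; rep("barpts",p[:,:2])
E
```

```text
side
round 1054 mean [ 468.6 -145.8] rect [ 468.4 -145.1   90.3   93.1    2.5] bbmid [ 468.5 -145.3] [91.  92.7]
square 697 mean [487.2 132.8] rect [487.4 134.5  86.3  87.9  89.3] bbmid [487.3 134.5] [87.3 87.3]
tall 603 mean [ 470.5 -362.1] rect [ 469.8 -361.4   54.4   55.3    3.8] bbmid [ 470.  -361.2] [55.1 54.7]
short 204 mean [ 611.2 -279.2] rect [ 611.4 -279.5   39.9   38.    89. ] bbmid [ 611.4 -279.5] [38.2 40.1]
bottle 67 mean [603. 280.] rect [602.7 279.3  33.4  27.5  89.6] bbmid [602.7 279.4] [27.6 33.4]
chan 591 mean [713.1 -12.2] rect [712.7 -12.3  71.9  72.3   9.8] bbmid [713.3 -11.6] [78.8 78.1]
fin 65 mean [650.2 -23. ] rect [650.2 -23.2  31.   16.5  13.4] bbmid [650.4 -23.1] [30.1 22. ]
bar 266 mean [648.6 -27. ] rect [650.1 -23.8  59.4  45.7   9.6] bbmid [650.6 -24.9] [63.1 50.8]
finpts 111 mean [650.4 -22.7] rect [650.8 -20.1  30.4  14.1   9.7] bbmid [651.1 -20.6] [30.7 15.3]
barpts 244 mean [648.9 -26.4] rect [650.1 -20.   59.2  41.9   8.4] bbmid [650.8 -21.5] [62.9 45.3]
top
round 304 mean [ 466.6 -142.2] rect [ 467.9 -141.5   89.7   84.8   21.7] bbmid [ 467.8 -1
[... 211 characters left out ...]
[52.8 54.9]
short 90 mean [ 611.3 -275.5] rect [ 610.4 -275.8   35.1   35.5    0. ] bbmid [ 610.4 -275.8] [35.2 35.5]
bottle 99 mean [603.5 284.7] rect [603.3 284.5  26.6  26.1   2.2] bbmid [603.3 284.5] [26.3 26.6]
chan 527 mean [713.2  -6.2] rect [713.4  -6.3  70.3  66.3  10. ] bbmid [714.4  -6.4] [78.1 72.7]
fin 43 mean [650.6 -17.3] rect [650.8 -17.1  29.9  11.1  10.8] bbmid [650.8 -16.9] [28.9 14.1]
bar 170 mean [645.  -21.4] rect [650.1 -19.6  59.4  81.4   8.5] bbmid [649.1 -22.4] [62.2 81. ]
finpts 45 mean [650.1 -17.4] rect [651.1 -17.1  31.2  11.2  11. ] bbmid [651.4 -16.9] [30.6 14.1]
barpts 163 mean [645.4 -21.3] rect [633.2 -14.2  53.9 101.9  76.7] bbmid [635.7  -8.1] [91.6 63.7]
```

Request:
{"api": "play_rows", "payload": {"offset": [[25,-37,0],[25,-37,0],[25,-37,0],[25,-37,0],[25,-37,0],[25,-37,0],[25,-37,0],[25,-37,0],[25,-37,0],[25,-37,0],[25,-37,0],[25,-37,0]], "turn": [0.05,0.05,0.05,0.05,0.05,0.05,0.05,0.05,0.05,0.05,0.05,0.05], "grip": 0}}

```text
clock: 2.3
position: [562.4, 113.1, 232.8]
ee_rot: [0.779, -0.627, 0.0, -0.003]
contact_force: [1.2, 1.0, 0.1]
gripper_width: 42.7
```

Request:
{"api": "play_rows", "payload": {"offset": [[22,-33,-20],[22,-33,-20],[22,-33,-20],[22,-34,-20],[0,0,0],[0,0,0]], "turn": [-0.02,-0.02,0,0,0,0]}}

```text
clock: 2.9
position: [656.7, -31.4, 150.0]
ee_rot: [0.763, -0.646, 0.001, -0.005]
contact_force: [-0.6, -0.6, 1.0]
gripper_width: 42.4
```

```bash
cat >> h.py <<'E'
from scipy.spatial.transform import Rotation as R
def st():
    s=arm.read_state(); x=R.from_quat(s["ee_rot"]).as_matrix()
    print("t",round(s["clock"],2),"p",np.round(s["position"],1),"jaw",round(np.degrees(np.arctan2(x[1,0],x[0,0]))%180,1),"zax",np.round(x[:,2],3),"F",np.round(s["contact_force"],1),"w",round(s["gripper_width"],1),"q",np.round(s["joints"],2))
E
python3 -c "
from h import *
st()"
```

```text
t 2.9 p [656.7 -31.4 150. ] jaw 99.5 zax [ 0.009  0.006 -1.   ] F [-0.6 -0.6  1. ] w 42.4 q [ 0.2   0.5  -0.02 -0.   -1.04  1.54]
```

Request:
{"api": "play_rows", "payload": {"offset": [[-3,6,-35],[-3,5,-35],[0,0,-10],[0,0,0],[0,0,0]], "turn": [0,0.01,0,0,0]}}

```text
clock: 3.4
position: [652.9, -17.1, 74.2]
ee_rot: [0.768, -0.64, 0.005, -0.009]
contact_force: [0.6, -0.3, 0.2]
gripper_width: 42.6
```

```bash
python3 -c "
from h import *
st()
im,d=eyes.get_image('side'); save('s1.png',im[170:270,240:380],5)"
```

```text
t 3.4 p [652.9 -17.1  74.2] jaw 100.4 zax [ 0.019  0.007 -1.   ] F [ 0.6 -0.3  0.2] w 42.6 q [ 0.22  0.56 -0.12 -0.   -0.87  1.53]
```

View pics/s1.png

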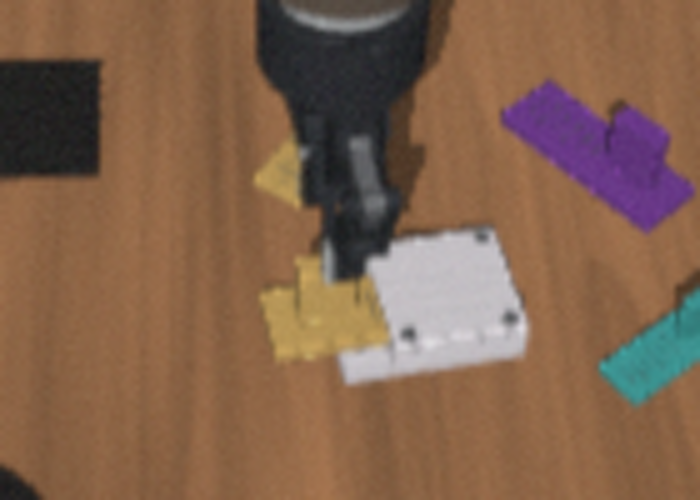

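The crop shows the fingers just above the fin (crop px 320–380, 190–280), on the side away from the camera, as expected. Next I lower and grip.

Request:
{"api": "play_rows", "payload": {"offset": [[-1,-2,-20],[-1,-1,-18],[0,0,-8],[0,0,0]], "turn": [0,0,0,0]}}

```text
clock: 3.85
position: [656.8, -18.9, 36.2]
ee_rot: [0.769, -0.639, 0.011, -0.015]
contact_force: [-0.2, 0.0, -0.3]
gripper_width: 42.8
```

```bash
python3 -c "
from h import *
st()"
```

```text
t 3.85 p [656.8 -18.9  36.2] jaw 100.5 zax [ 0.036  0.009 -0.999] F [-0.2  0.  -0.3] w 42.8 q [ 0.22  0.61 -0.16 -0.   -0.77  1.54]
```

Request:
{"api": "play_rows", "payload": {"offset": [[-5,-1,-4],[-3,0,-4],[0,0,0]], "turn": [0,0,0]}}

```text
clock: 4.15
position: [650.2, -19.7, 30.9]
ee_rot: [0.769, -0.639, 0.013, -0.017]
contact_force: [-0.8, 0.4, 0.2]
gripper_width: 42.6
```

```bash
python3 -c "
from h import *
st()"
```

```text
t 4.15 p [650.2 -19.7  30.9] jaw 100.5 zax [ 0.041  0.009 -0.999] F [-0.8  0.4  0.2] w 42.6 q [ 0.22  0.6  -0.18 -0.   -0.74  1.54]
```

Request:
{"api": "play_rows", "payload": {"offset": [[0,0,-4],[0,0,0],[0,0,0],[0,0,0],[0,0,0],[0,0,0],[0,0,0],[0,0,0]], "turn": [0,0,0,0,0,0,0,0], "grip": -1}}

```text
clock: 4.95
position: [650.7, -19.6, 27.7]
ee_rot: [0.769, -0.639, 0.013, -0.017]
contact_force: [0.7, -0.8, -0.0]
gripper_width: 10.5
```

```bash
python3 -c "
from h import *
st()"
```

```text
t 4.95 p [650.7 -19.6  27.7] jaw 100.5 zax [ 0.042  0.009 -0.999] F [ 0.7 -0.8 -0. ] w 10.5 q [ 0.22  0.61 -0.19 -0.   -0.74  1.54]
```

Request:
{"api": "play_rows", "payload": {"offset": [[-6,-1,0],[-6,-1,0],[-6,-1,0],[-6,-1,0]], "turn": [0,0,0,0]}}

```text
clock: 5.35
position: [626.2, -23.6, 27.6]
ee_rot: [0.769, -0.639, 0.014, -0.018]
contact_force: [0.3, -0.2, -0.6]
gripper_width: 11.2
```

```bash
python3 -c "
from h import *
st()"
```

```text
t 5.35 p [626.2 -23.6  27.6] jaw 100.6 zax [ 0.045  0.01  -0.999] F [ 0.3 -0.2 -0.6] w 11.2 q [ 0.22  0.57 -0.25  0.   -0.7   1.53]
```

Request:
{"api": "play_rows", "payload": {"offset": [[-8,-1.4,0],[-8,-1.4,0],[-8,-1.4,0],[-8,-1.4,0],[-8,-1.4,0],[-8,-1.4,0],[-8,-1.4,0],[-8,-1.4,0],[-8,-1.4,0],[-8,-1.4,0]], "turn": [0,0,0,0,0,0,0,0,0,0]}}

```text
clock: 6.35
position: [536.3, -39.4, 26.7]
ee_rot: [0.769, -0.639, 0.012, -0.016]
contact_force: [0.0, -0.6, -1.3]
gripper_width: 10.9
```

```bash
python3 -c "
from h import *
st()"
```

```text
t 6.35 p [536.3 -39.4  26.7] jaw 100.5 zax [ 0.04   0.009 -0.999] F [ 0.  -0.6 -1.3] w 10.9 q [ 0.23  0.47 -0.48 -0.   -0.59  1.53]
```

Request:
{"api": "play_rows", "payload": {"offset": [[0,0,10],[0,0,10],[-5,5,5],[-5,5,5],[-5,5,0],[-5,5,0],[-5,5,0],[-5,5,0],[-5,5,0],[-5,5,0],[-5,5,0],[-5,5,0]], "turn": [0,0,-0.12,-0.12,-0.12,-0.12,-0.12,-0.12,-0.12,-0.12,-0.12,-0.12]}}

```text
clock: 7.55
position: [493.4, 14.1, 70.9]
ee_rot: [-0.25, 0.968, -0.025, 0.016]
contact_force: [-0.0, -0.7, -1.6]
gripper_width: 11.1
```

```bash
python3 -c "
from h import *
st()"
```

```text
t 7.55 p [493.4  14.1  70.9] jaw 28.9 zax [ 0.043 -0.04  -0.998] F [-0.  -0.7 -1.6] w 11.1 q [ 0.39  0.34 -0.58  0.09 -0.63  0.04]
```

Request:
{"api": "play_rows", "payload": {"offset": [[-4,2,-3],[-4,2,-3],[-3,2,-3],[-3,1,-3],[0,0,-3],[0,0,0]], "turn": [-0.12,-0.12,-0.12,-0.12,-0.05,0]}}

```text
clock: 8.15
position: [485.0, 24.9, 63.0]
ee_rot: [0.023, 0.999, -0.027, 0.016]
contact_force: [0.3, 0.0, -2.0]
gripper_width: 11.1
```

```bash
python3 -c "
from h import *
st()"
```

```text
t 8.15 p [485.   24.9  63. ] jaw 177.4 zax [ 0.032 -0.055 -0.998] F [ 0.3  0.  -2. ] w 11.1 q [ 0.43  0.34 -0.6   0.11 -0.62 -0.56]
```

Request:
{"api": "play_rows", "payload": {"offset": [[-1,-1,-6],[-1,-1,-6],[-1,-1,-6],[-1,-1,-6],[-1,0,-5],[0,0,-5],[0,0,-3],[0,0,0]], "turn": [-0.02,0,0,0,0,0,0,0]}}

```text
clock: 8.95
position: [480.8, 20.7, 24.0]
ee_rot: [0.033, 0.999, -0.027, 0.017]
contact_force: [0.0, 0.3, -2.5]
gripper_width: 11.3
```

```bash
python3 -c "
from h import *
st()"
```

```text
t 8.95 p [480.8  20.7  24. ] jaw 176.3 zax [ 0.033 -0.054 -0.998] F [ 0.   0.3 -2.5] w 11.3 q [ 0.42  0.4  -0.66  0.13 -0.5  -0.6 ]
```

Request:
{"api": "play_rows", "payload": {"offset": [[-0.5,0,-2],[-0.5,0,-2],[0,0,-1],[0,0,0]], "turn": [0,0,0,0]}}

```text
clock: 9.35
position: [480.7, 20.9, 20.7]
ee_rot: [0.032, 0.999, -0.027, 0.018]
contact_force: [-0.6, 0.3, -1.9]
gripper_width: 11.4
```

Request:
{"api": "play_rows", "payload": {"offset": [[0,0,0],[0,0,0],[0,0,0],[0,0,0]], "turn": [0,0,0,0], "grip": -0.3}}

```text
clock: 9.75
position: [482.0, 21.5, 21.5]
ee_rot: [0.032, 0.999, -0.026, 0.02]
contact_force: [-0.9, -0.1, -0.4]
gripper_width: 30.1
```

```bash
python3 -c "
from h import *
st()"
```

```text
t 9.75 p [482.   21.5  21.5] jaw 176.4 zax [ 0.038 -0.054 -0.998] F [-0.9 -0.1 -0.4] w 30.1 q [ 0.42  0.41 -0.67  0.14 -0.49 -0.61]
```

Request:
{"api": "play_rows", "payload": {"offset": [[0,0,20],[0,0,40],[0,0,40],[0,-30,20],[0,-40,0],[0,-40,0],[0,-40,0],[0,-40,0],[0,-40,0],[0,-40,0],[0,-40,0]], "turn": [0,0,0,0,0,0,0,0,0,0,0]}}

```text
clock: 10.85
position: [481.8, -296.3, 147.9]
ee_rot: [0.026, 0.999, -0.027, 0.023]
contact_force: [1.0, 0.9, -0.1]
gripper_width: 29.9
```

Run:
```python
from h import *
st()
for n in("top","side"):
    im,d=eyes.get_image(n); W=cloud(n,d); s=im.max(2).astype(int)-im.min(2)
    if n=="side": save("s2.png",im[120:360,180:420],2.5)
    c=(478,0); ok=(s>60)&(im[...,0]>150)
    rep(n+"fin",W[region(W,c,65,32,65)][:,:2]); 
    rep(n+"bar",W[(im[...,0].astype(int)-im[...,2]>60)&region(W,c,75,6,20)][:,:2])
```

```text
t 10.85 p [ 481.8 -296.3  147.9] jaw 177.1 zax [ 0.044 -0.055 -0.997] F [ 1.   0.9 -0.1] w 29.9 q [-0.24  0.33 -0.33  0.06 -0.86  0.15]
topfin 48 mean [480.3  21.2] rect [480.6  20.9  28.4  11.9  84.6] bbmid [481.2  20.9] [12.9 27.9]
topbar 341 mean [473.2  -1.1] rect [468.1   0.9 134.  149.4   4.5] bbmid [472.    0.5] [137.3 148.5]
sidefin 72 mean [481.   13.4] rect [480.6  17.   31.4  12.3  86.2] bbmid [480.5  17.2] [13.8 31.2]
sidebar 327 mean [478.8  -9. ] rect [478.7  -8.9 109.4  40.3  86.2] bbmid [479.4  -9.9] [ 43.4 108.8]
```

View pics/s2.png

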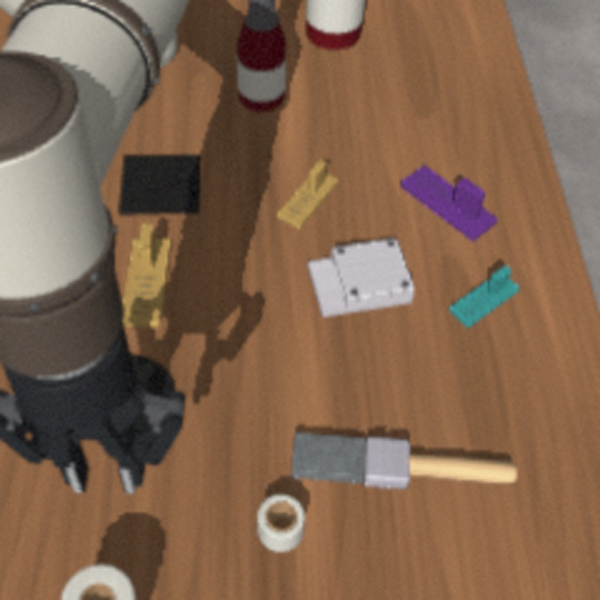

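The picture shows the gauge flat, fin up, at px (147,280) between the two mats, with measured centre about (479,-7) and angle 86°. Next is the tall roll.

Request:
{"api": "play_rows", "payload": {"offset": [[-3,-16,0],[-3,-16,-10],[-4,-16,-10],[-4,-16,-10],[0,0,-10],[0,0,0],[0,0,0]], "turn": [0,0,0,0,0,0,0], "grip": 1}}

```text
clock: 11.65
position: [466.4, -363.5, 104.6]
ee_rot: [0.029, 0.999, -0.027, 0.022]
contact_force: [-0.1, -0.5, 0.5]
gripper_width: 85.6
```

```bash
python3 -c "
from h import *
st()"
```

```text
t 11.65 p [ 466.4 -363.5  104.6] jaw 176.7 zax [ 0.042 -0.055 -0.998] F [-0.1 -0.5  0.5] w 85.6 q [-0.37  0.42 -0.31  0.05 -0.78  0.28]
```

Request:
{"api": "play_rows", "payload": {"offset": [[2,2,-12],[1,1,-12],[0,0,-12],[0,0,-12],[0,0,-12],[0,0,-9],[0,0,0]], "turn": [0,0,0,0,0,0,0]}}

```text
clock: 12.35
position: [470.4, -357.2, 29.9]
ee_rot: [0.027, 0.999, -0.026, 0.022]
contact_force: [0.5, -1.5, -0.1]
gripper_width: 85.3
```

```bash
python3 -c "
from h import *
st()"
```

```text
t 12.35 p [ 470.4 -357.2   29.9] jaw 176.9 zax [ 0.042 -0.054 -0.998] F [ 0.5 -1.5 -0.1] w 85.3 q [-0.36  0.52 -0.39  0.06 -0.61  0.25]
```

Request:
{"api": "play_rows", "payload": {"offset": [[0,-3,0],[0,0,0],[0,0,0],[0,0,0],[0,0,0],[0,0,0],[0,0,0]], "turn": [0,0,0,0,0,0,0], "grip": -1}}

```text
clock: 13.05
position: [471.1, -361.1, 31.2]
ee_rot: [0.028, 0.999, -0.027, 0.023]
contact_force: [-0.1, 0.6, -1.7]
gripper_width: 55.0
```

Request:
{"api": "play_rows", "payload": {"offset": [[0,0,10],[0,0,15],[0,0,15],[0,0,0]], "turn": [0,0,0,0]}}

```text
clock: 13.45
position: [470.8, -361.0, 73.6]
ee_rot: [0.027, 0.999, -0.027, 0.022]
contact_force: [0.0, 0.6, -1.9]
gripper_width: 54.5
```

```bash
python3 -c "
from h import *
st()"
```

```text
t 13.45 p [ 470.8 -361.    73.6] jaw 176.9 zax [ 0.043 -0.055 -0.998] F [ 0.   0.6 -1.9] w 54.5 q [-0.36  0.46 -0.34  0.06 -0.71  0.27]
```

Request:
{"api": "play_rows", "payload": {"offset": [[0,15,0],[0,25,0],[0,30,0],[0,30,0],[0,30,0],[0,30,0],[0,25,0],[0,15,0],[0,0,0],[0,0,0]], "turn": [0,0,0,0,0,0,0,0,0,0]}}

```text
clock: 14.45
position: [464.9, -148.4, 70.1]
ee_rot: [0.027, 0.999, -0.026, 0.019]
contact_force: [-0.1, 1.0, -1.5]
gripper_width: 55.0
```

```bash
python3 -c "
from h import *
st()"
```

```text
t 14.45 p [ 464.9 -148.4   70.1] jaw 177.0 zax [ 0.037 -0.054 -0.998] F [-0.1  1.  -1.5] w 55.0 q [ 0.06  0.33 -0.6   0.1  -0.61 -0.19]
```

Request:
{"api": "play_rows", "payload": {"offset": [[2,1,-8],[1,1,-8],[0,1,-8],[0,0,-6],[0,0,-2],[0,0,0]], "turn": [0,0,0,0,0,0]}}

```text
clock: 15.05
position: [467.5, -147.1, 35.4]
ee_rot: [0.029, 0.999, -0.027, 0.018]
contact_force: [-2.8, 5.1, 6.6]
gripper_width: 55.0
```

```bash
python3 -c "
from h import *
st()"
```

```text
t 15.05 p [ 467.5 -147.1   35.4] jaw 176.7 zax [ 0.035 -0.054 -0.998] F [-2.8  5.1  6.6] w 55.0 q [ 0.06  0.39 -0.64  0.11 -0.52 -0.22]
```

Request:
{"api": "play_rows", "payload": {"offset": [[0,0,0],[0,0,0],[0,0,0],[0,0,0],[0,0,0]], "turn": [0,0,0,0,0], "grip": 1}}

```text
clock: 15.55
position: [468.2, -147.7, 35.2]
ee_rot: [0.029, 0.999, -0.027, 0.019]
contact_force: [0.2, -0.3, -1.0]
gripper_width: 85.2
```

Request:
{"api": "play_rows", "payload": {"offset": [[0,0,15],[0,0,25],[0,0,35],[0,0,35],[0,0,20],[35,-33,0],[35,-33,0],[35,-33,0],[35,-30,0],[0,0,0]], "turn": [0,0,0,0,0,0,0,0,0,0]}}

```text
clock: 16.55
position: [609.8, -281.5, 171.1]
ee_rot: [0.027, 0.999, -0.027, 0.019]
contact_force: [-0.9, 0.8, -0.8]
gripper_width: 85.4
```

Run:
```python
from h import *
st()
for n in("top","side"):
    im,d=eyes.get_image(n); W=cloud(n,d); s=im.max(2).astype(int)-im.min(2)
    if n=="side": save("s3.png",im[120:360,180:420],2.5)
    rep(n+"tall",onplane(n,region(W,(468,-144),45,68,90),75))
    rep(n+"short",onplane(n,region(W,(611,-278),35,24,50),30))
```

```text
t 16.55 p [ 609.8 -281.5  171.1] jaw 176.9 zax [ 0.036 -0.056 -0.998] F [-0.9  0.8 -0.8] w 85.4 q [-0.17  0.48 -0.02  0.06 -1.03  0.09]Traceback (most recent call last):
  File "<stdin>", line 6, in <module>
  File "h.py", line 15, in onplane
    q=cv2.undistortPoints(np.stack([u,v],-1).reshape(-1,1,2).astype(float),K,D).reshape(-1,2)
      ~~~~~~~~~~~~~~~~~~~^^^^^^^^^^^^^^^^^^^^^^^^^^^^^^^^^^^^^^^^^^^^^^^^^^^^^^
cv2.error: OpenCV(4.12.0) /io/opencv/modules/calib3d/src/undistort.dispatch.cpp:347: error: (-215:Assertion failed) CV_IS_MAT(_src) && CV_IS_MAT(_dst) && (_src->rows == 1 || _src->cols == 1) && (_dst->rows == 1 || _dst->cols == 1) && _src->cols + _src->rows - 1 == _dst->rows + _dst->cols - 1 && (CV_MAT_TYPE(_src->type) == CV_32FC2 || CV_MAT_TYPE(_src->type) == CV_64FC2) && (CV_MAT_TYPE(_dst->type) == CV_32FC2 || CV_MAT_TYPE(_dst->type) == CV_64FC2) in function 'cvUndistortPointsInternal'
```

Run:
```python
from h import *
n="side"; im,d=eyes.get_image(n); W=cloud(n,d)
save("s3.png",im[120:360,180:420],2.5)
m=region(W,(468,-144),45,68,90)
if m.any(): rep(n+"tall",onplane(n,m,75))
```

```text
sidetall 372 mean [ 466.9 -149.9] rect [ 466.5 -149.6   52.5   55.7   89.3] bbmid [ 466.5 -149.6] [55.7 52.8]
```

View pics/s3.png

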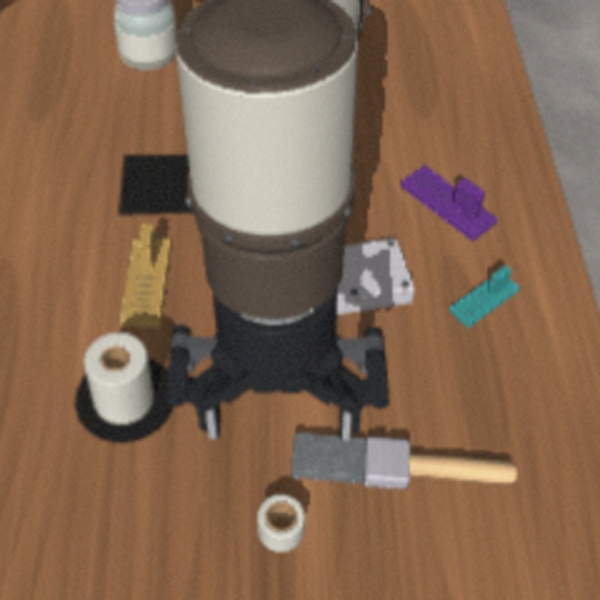

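The picture shows the tall roll standing on the round mat (px 120,380). In side-camera terms it is about 4.5 mm off the mat's centre, well within 15 mm. Next is the short roll.

Request:
{"api": "play_rows", "payload": {"offset": [[0,0,-20],[0,0,-25],[0,0,-25],[0,0,-25],[0,0,-20],[0,0,-10],[0,0,0]], "turn": [0,0,0,0,0,0,0], "grip": 0.6}}

```text
clock: 17.35
position: [600.5, -272.5, 47.0]
ee_rot: [0.024, 0.999, -0.026, 0.019]
contact_force: [-0.6, 0.5, -0.1]
gripper_width: 68.6
```

```bash
python3 -c "
from h import *
st()"
```

```text
t 17.35 p [ 600.5 -272.5   47. ] jaw 177.3 zax [ 0.036 -0.053 -0.998] F [-0.6  0.5 -0.1] w 68.6 q [-0.16  0.59 -0.18  0.07 -0.76  0.06]
```

Request:
{"api": "play_rows", "payload": {"offset": [[6,-4,0],[5,-3,0],[2,0,-12],[2,0,-12],[0,-1,-10],[0,0,-5],[0,0,0]], "turn": [0,0,0,0,0,0,0]}}

```text
clock: 18.05
position: [618.7, -281.1, 8.9]
ee_rot: [0.024, 0.999, -0.027, 0.022]
contact_force: [-0.6, -0.7, -0.3]
gripper_width: 68.4
```

```bash
python3 -c "
from h import *
st()"
```

```text
t 18.05 p [ 618.7 -281.1    8.9] jaw 177.3 zax [ 0.042 -0.055 -0.998] F [-0.6 -0.7 -0.3] w 68.4 q [-0.17  0.66 -0.16  0.07 -0.7   0.07]
```

Request:
{"api": "play_rows", "payload": {"offset": [[-6,3,-2],[-1,0,-3],[0,0,0]], "turn": [0,0,0]}}

```text
clock: 18.35
position: [610.7, -277.8, 3.3]
ee_rot: [0.024, 0.999, -0.027, 0.021]
contact_force: [-0.6, 0.1, -0.0]
gripper_width: 68.4
```

Request:
{"api": "play_rows", "payload": {"offset": [[0,0,0],[0,0,0],[0,0,0],[0,0,0],[0,0,0],[0,0,0]], "turn": [0,0,0,0,0,0], "grip": -1}}

```text
clock: 18.95
position: [611.6, -277.9, 4.7]
ee_rot: [0.024, 0.999, -0.027, 0.023]
contact_force: [0.3, -0.4, -1.1]
gripper_width: 38.5
```

```bash
python3 -c "
from h import *
st()"
```

```text
t 18.95 p [ 611.6 -277.9    4.7] jaw 177.3 zax [ 0.044 -0.055 -0.997] F [ 0.3 -0.4 -1.1] w 38.5 q [-0.17  0.65 -0.19  0.08 -0.68  0.06]
```

Request:
{"api": "play_rows", "payload": {"offset": [[0,0,15],[0,0,30],[0,0,35],[0,0,30],[-15,13,10],[-30,27,0],[-30,27,0],[-30,27,0],[-25,22,0],[-10,9,0],[0,0,0],[0,0,0]], "turn": [0,0,0,0,0,0,0,0,0,0,0,0]}}

```text
clock: 20.15
position: [467.9, -150.7, 141.0]
ee_rot: [0.024, 0.999, -0.028, 0.03]
contact_force: [0.6, -0.9, -0.5]
gripper_width: 38.1
```

```bash
python3 -c "
from h import *
st()"
```

```text
t 20.15 p [ 467.9 -150.7  141. ] jaw 177.4 zax [ 0.059 -0.057 -0.997] F [ 0.6 -0.9 -0.5] w 38.1 q [ 0.06  0.22 -0.52  0.09 -0.78 -0.17]
```

Request:
{"api": "play_rows", "payload": {"offset": [[1,1,-12],[1,1,-12],[0,0,-12],[0,0,-10],[0,0,0],[0,0,0]], "turn": [0,0,0,0,0,0]}}

```text
clock: 20.75
position: [476.7, -151.4, 96.2]
ee_rot: [0.025, 0.999, -0.029, 0.034]
contact_force: [-0.4, 0.0, -0.5]
gripper_width: 37.9
```

Run:
```python
from h import *
st()
for n in("side",):
    im,d=eyes.get_image(n); save(n+"4.png",im[220:320,180:300],6)
```

```text
t 20.75 p [ 476.7 -151.4   96.2] jaw 177.2 zax [ 0.067 -0.059 -0.996] F [-0.4  0.  -0.5] w 37.9 q [ 0.06  0.29 -0.57  0.1  -0.65 -0.19]
```

View pics/side4.png

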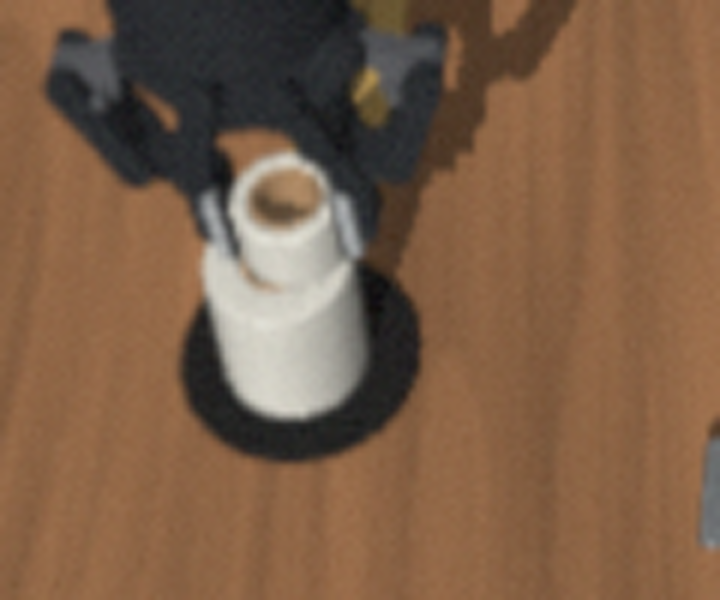

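The short roll hangs above the tall roll (crop px 285,210), shifted a bit towards +x. I correct that and set it down.

Request:
{"api": "play_rows", "payload": {"offset": [[-5,2,-2],[-5,2,-4],[0,0,-4],[0,0,0]], "turn": [0,0,0,0]}}

```text
clock: 21.2
position: [466.4, -147.1, 86.8]
ee_rot: [0.025, 0.999, -0.028, 0.036]
contact_force: [-0.0, 0.4, 0.2]
gripper_width: 38.6
```

```bash
python3 -c "
from h import *
st()"
```

```text
t 21.2 p [ 466.4 -147.1   86.8] jaw 177.2 zax [ 0.07  -0.059 -0.996] F [-0.   0.4  0.2] w 38.6 q [ 0.07  0.29 -0.61  0.11 -0.61 -0.21]
```

Request:
{"api": "play_rows", "payload": {"offset": [[1,0,-3],[0,0,-3],[0,0,-1],[0,0,0]], "turn": [0,0,0,0]}}

```text
clock: 21.6
position: [467.7, -147.0, 80.0]
ee_rot: [0.025, 0.999, -0.029, 0.036]
contact_force: [-0.4, 0.6, 3.3]
gripper_width: 38.5
```

```bash
python3 -c "
from h import *
st()"
```

```text
t 21.6 p [ 467.7 -147.    80. ] jaw 177.3 zax [ 0.07  -0.059 -0.996] F [-0.4  0.6  3.3] w 38.5 q [ 0.07  0.3  -0.62  0.11 -0.59 -0.21]
```

Request:
{"api": "play_rows", "payload": {"offset": [[0,0,0],[0,0,0],[0,0,0],[0,0,0]], "turn": [0,0,0,0], "grip": 0.6}}

```text
clock: 22.0
position: [468.3, -147.1, 79.9]
ee_rot: [0.025, 0.999, -0.029, 0.037]
contact_force: [-0.3, 0.3, -0.6]
gripper_width: 68.1
```

Request:
{"api": "play_rows", "payload": {"offset": [[0,0,15],[0,0,30],[0,0,35],[0,0,35],[0,0,35],[0,0,20],[0,0,0]], "turn": [0,0,0,0,0,0,0]}}

```text
clock: 22.7
position: [465.6, -147.3, 255.4]
ee_rot: [0.025, 0.999, -0.029, 0.035]
contact_force: [0.3, 0.7, -0.3]
gripper_width: 68.1
```

Request:
{"api": "play_rows", "payload": {"offset": [[8,25,0],[12,38,0],[12,40,0],[12,40,0],[12,40,0],[12,40,0],[12,40,0],[12,40,0],[12,40,0],[10,30,0],[5,15,0],[0,0,0]], "turn": [0,0,0,0,0,0,0,0,0,0,0,0]}}

```text
clock: 23.9
position: [579.7, 254.6, 237.4]
ee_rot: [0.028, 0.999, -0.033, 0.024]
contact_force: [-0.4, 0.8, -0.3]
gripper_width: 68.1
```

Run:
```python
from h import *
st()
for n in("side","top"):
    im,d=eyes.get_image(n); W=cloud(n,d); print(n)
    if n=="side": save("s5.png",im[80:320,180:420],2.5)
    for t,c,r,lo,hi,z in(("tall",(467,-147),45,68,85,75),("short",(467,-147),35,98,125,105),("bottle",(603,282),30,183,200,190)):
        m=region(W,c,r,lo,hi)
        if m.any(): rep(t,onplane(n,m,z))
```

```text
t 23.9 p [579.7 254.6 237.4] jaw 176.9 zax [ 0.046 -0.068 -0.997] F [-0.4  0.8 -0.3] w 68.1 q [ 0.71  0.39 -0.01  0.09 -1.19 -0.8 ]
side
tall 232 mean [ 468.5 -157.5] rect [ 468.1 -153.1   54.1   48.9   19.7] bbmid [ 466.6 -153.6] [55.8 49.7]
short 183 mean [ 467.4 -150.8] rect [ 467.7 -151.1   36.8   42.     4. ] bbmid [ 467.5 -151.3] [37.6 41.5]
bottle 66 mean [603.  279.9] rect [603.6 280.   28.7  34.2  29.6] bbmid [602.7 277. ] [27.6 38. ]
top
tall 159 mean [ 464.7 -143.1] rect [ 468.6 -145.8   54.    54.8   44.2] bbmid [ 468.6 -145.8] [54.8 55.1]
short 121 mean [ 468.6 -144.9] rect [ 468.6 -144.9   37.8   37.6   89.8] bbmid [ 468.6 -144.9] [37.6 37.8]
```

View pics/s5.png

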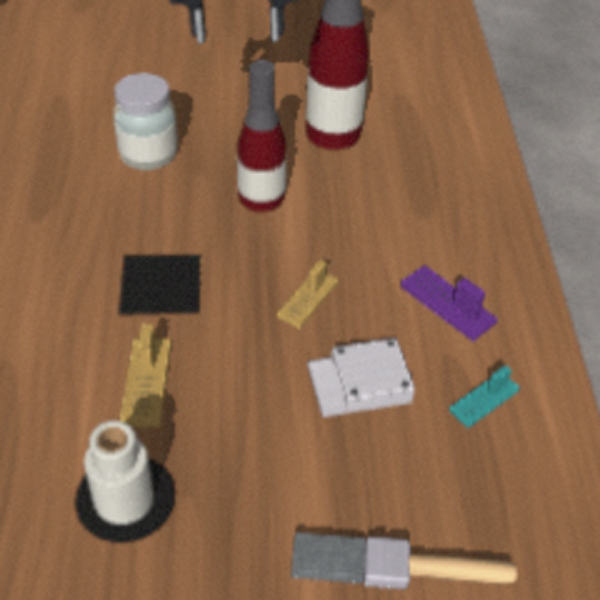

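The picture shows the short roll sitting on the tall one (px 115,450), with the axes within about 2 mm. Next is the bottle (px 262,130).

Request:
{"api": "play_rows", "payload": {"offset": [[10,10,0],[10,10,0],[4,6,0],[0,0,-8],[0,0,-8],[0,0,0],[0,0,0]], "turn": [0,0,0,0,0,0,0]}}

```text
clock: 24.7
position: [600.8, 270.4, 221.2]
ee_rot: [0.032, 0.999, -0.034, 0.022]
contact_force: [-0.3, 0.3, 0.3]
gripper_width: 68.7
```

```bash
python3 -c "
from h import *
st()"
```

```text
t 24.7 p [600.8 270.4 221.2] jaw 176.4 zax [ 0.042 -0.07  -0.997] F [-0.3  0.3  0.3] w 68.7 q [ 0.7   0.45  0.04  0.09 -1.18 -0.8 ]
```

Request:
{"api": "play_rows", "payload": {"offset": [[1,6,0],[1,5,0],[0,1,-10],[0,0,-10],[0,0,-10],[0,0,0]], "turn": [0,0,0,0,0,0]}}

```text
clock: 25.3
position: [602.2, 283.5, 188.7]
ee_rot: [0.032, 0.999, -0.034, 0.022]
contact_force: [-1.0, -0.6, -0.2]
gripper_width: 68.2
```

```bash
python3 -c "
from h import *
st()"
```

```text
t 25.3 p [602.2 283.5 188.7] jaw 176.4 zax [ 0.041 -0.069 -0.997] F [-1.  -0.6 -0.2] w 68.2 q [ 0.72  0.48  0.02  0.09 -1.12 -0.82]
```

Aligned; go down to about z 150 and grip.

Request:
{"api": "play_rows", "payload": {"offset": [[0,-1,-10],[0,-1,-10],[0,0,-10],[0,0,-8],[0,0,0]], "turn": [0,0,0,0,0]}}

```text
clock: 25.8
position: [601.9, 280.6, 146.3]
ee_rot: [0.032, 0.999, -0.035, 0.021]
contact_force: [-0.8, 0.2, 0.9]
gripper_width: 68.0
```

```bash
python3 -c "
from h import *
st()"
```

```text
t 25.8 p [601.9 280.6 146.3] jaw 176.4 zax [ 0.04  -0.071 -0.997] F [-0.8  0.2  0.9] w 68.0 q [ 0.72  0.51 -0.04  0.09 -1.03 -0.83]
```

Request:
{"api": "play_rows", "payload": {"offset": [[0,0,0],[0,0,0],[0,0,0],[0,0,0],[0,0,0],[0,0,0],[0,0,0],[0,0,0]], "turn": [0,0,0,0,0,0,0,0], "grip": -1}}

```text
clock: 26.6
position: [601.3, 280.8, 147.2]
ee_rot: [0.032, 0.999, -0.035, 0.021]
contact_force: [-1.0, -0.3, 0.4]
gripper_width: 27.2
```

Request:
{"api": "play_rows", "payload": {"offset": [[0,0,8],[0,0,10],[0,0,12],[0,0,5],[0,0,0]], "turn": [0,0,0,0,0]}}

```text
clock: 27.1
position: [600.4, 280.1, 182.6]
ee_rot: [0.033, 0.999, -0.035, 0.019]
contact_force: [0.4, 0.1, -4.3]
gripper_width: 27.8
```

```bash
python3 -c "
from h import *
st()"
```

```text
t 27.1 p [600.4 280.1 182.6] jaw 176.3 zax [ 0.036 -0.072 -0.997] F [ 0.4  0.1 -4.3] w 27.8 q [ 0.72  0.48  0.    0.09 -1.11 -0.82]
```

Request:
{"api": "play_rows", "payload": {"offset": [[-8,-10,0],[-14,-18,0],[-16,-20,0],[-16,-20,0],[-16,-20,0],[-16,-20,0],[-14,-18,0],[-8,-11,0],[-4,-5,0],[0,0,0],[0,0,0]], "turn": [0,0,0,0,0,0,0,0,0,0,0]}}

```text
clock: 28.2
position: [484.2, 134.1, 182.5]
ee_rot: [0.033, 0.999, -0.034, 0.02]
contact_force: [0.3, 0.7, -4.5]
gripper_width: 27.2
```

```bash
python3 -c "
from h import *
st()"
```

```text
t 28.2 p [484.2 134.1 182.5] jaw 176.3 zax [ 0.038 -0.068 -0.997] F [ 0.3  0.7 -4.5] w 27.2 q [ 0.64  0.21 -0.41  0.09 -0.96 -0.76]
```

Request:
{"api": "play_rows", "payload": {"offset": [[1,0,-5],[1,0,-7],[0,0,-6],[0,0,-5],[0,0,-3],[0,0,0]], "turn": [0,0,0,0,0,0]}}

```text
clock: 28.8
position: [488.1, 136.3, 152.8]
ee_rot: [0.032, 0.999, -0.034, 0.02]
contact_force: [-0.1, 0.1, -4.7]
gripper_width: 27.6
```

```bash
python3 -c "
from h import *
st()"
```

```text
t 28.8 p [488.1 136.3 152.8] jaw 176.4 zax [ 0.037 -0.069 -0.997] F [-0.1  0.1 -4.7] w 27.6 q [ 0.64  0.25 -0.44  0.1  -0.89 -0.77]
```

Request:
{"api": "play_rows", "payload": {"offset": [[-2,-2,-1],[0,0,-1],[0,0,0]], "turn": [0,0,0]}}

```text
clock: 29.1
position: [487.3, 134.9, 152.4]
ee_rot: [0.032, 0.999, -0.033, 0.022]
contact_force: [0.9, 0.2, -5.2]
gripper_width: 27.5
```

```bash
python3 -c "
from h import *
st()
im,d=eyes.get_image('side'); save('s6.png',im[100:260,180:380],3)"
```

```text
t 29.1 p [487.3 134.9 152.4] jaw 176.5 zax [ 0.041 -0.068 -0.997] F [ 0.9  0.2 -5.2] w 27.5 q [ 0.64  0.25 -0.45  0.1  -0.88 -0.77]
```

View pics/s6.png

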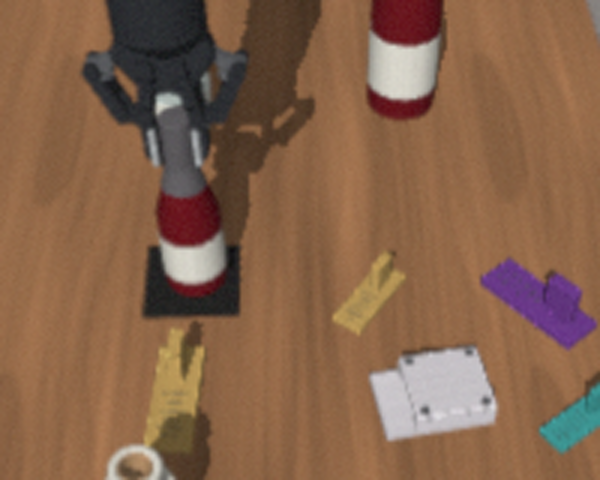

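The picture shows the bottle over the square mat (base px 195,285, mat centre 193,282), leaning a few degrees. I lower it until it touches.

Request:
{"api": "play_rows", "payload": {"offset": [[-1,0,-2],[0,0,-2],[0,0,0]], "turn": [0,0,0]}}

```text
clock: 29.45
position: [487.5, 134.9, 152.5]
ee_rot: [0.031, 0.999, -0.033, 0.024]
contact_force: [-0.7, -0.0, -4.7]
gripper_width: 27.3
```

```bash
python3 -c "
from h import *
st()"
```

```text
t 29.45 p [487.5 134.9 152.5] jaw 176.6 zax [ 0.045 -0.068 -0.997] F [-0.7 -0.  -4.7] w 27.3 q [ 0.64  0.25 -0.45  0.11 -0.88 -0.77]
```

Request:
{"api": "play_rows", "payload": {"offset": [[-1,0,-4],[0,0,0]], "turn": [0,0]}}

```text
clock: 29.65
position: [488.7, 135.5, 152.7]
ee_rot: [0.03, 0.999, -0.033, 0.027]
contact_force: [-1.1, -0.1, -5.9]
gripper_width: 27.6
```

```bash
python3 -c "
from h import *
st()"
```

```text
t 29.65 p [488.7 135.5 152.7] jaw 176.7 zax [ 0.052 -0.067 -0.996] F [-1.1 -0.1 -5.9] w 27.6 q [ 0.64  0.25 -0.45  0.11 -0.87 -0.77]
```

Request:
{"api": "play_rows", "payload": {"offset": [[-2,0,-5],[0,0,-4],[0,0,0]], "turn": [0,0,0]}}

```text
clock: 29.95
position: [490.3, 136.2, 152.8]
ee_rot: [0.027, 0.999, -0.033, 0.032]
contact_force: [0.2, -0.1, -4.9]
gripper_width: 27.9
```

Run:
```python
from h import *
st()
n='side'; im,d=eyes.get_image(n); W=cloud(n,d)
for lo in range(0,140,15):
    w=W[region(W,(488,136),50,lo,lo+15)&((im[...,0].astype(int)-im[...,1]>40)|(im.min(2)>130)|(lo>95))]
    if len(w)>5: print(lo,len(w),np.round(w[:,2].min(),1),np.round((np.percentile(w,3,0)+np.percentile(w,97,0))/2,1))
```

```text
t 29.95 p [490.3 136.2 152.8] jaw 177.0 zax [ 0.062 -0.068 -0.996] F [ 0.2 -0.1 -4.9] w 27.9 q [ 0.65  0.25 -0.46  0.12 -0.86 -0.78]
0 33 0.3 [478.8 112.8   7.5]
15 57 15.4 [497.6 116.6  22.7]
30 70 30.3 [495.8 118.4  37.4]
45 72 45.0 [494.5 117.4  52.6]
60 67 60.1 [494.1 118.5  67.7]
75 84 75.1 [494.  121.8  82.6]
90 111 90.2 [492.9 122.8  97.3]
105 104 105.0 [492.6 128.9 112.3]
120 85 120.2 [491.2 128.3 127.4]
135 63 135.1 [489.5 129.9 142.8]
```

Run:
```python
from h import *
def lab(im,d,c):
    W=cloud('side',d); w=W[region(W,c,40,10,110)&(im.min(2)>120)]
    r=W[region(W,c,40,-10,110)&(im[...,0].astype(int)-im[...,1]>40)&(im[...,1]<60)]
    print(len(w),np.round(np.percentile(w[:,2],[2,10,50,90,98]),1),len(r),np.round(np.percentile(r[:,2],[1,5,95,99]),1))
f=np.load('side0.npz'); lab(f['im'],f['d'],(603,282))
im,d=eyes.get_image('side'); lab(im,d,(492,130)); st()
```

```text
207 [20.1 25.2 43.2 60.8 65.1] 298 [  2.1   6.3 107.2 109.1]
230 [26.4 31.  50.1 67.6 71.6] 291 [  8.4  11.2 108.2 109.5]
t 30.05 p [491.5 136.8 152.5] jaw 177.0 zax [ 0.065 -0.067 -0.996] F [-1.6 -0.1  3.6] w 27.7 q [ 0.64  0.25 -0.46  0.12 -0.85 -0.78]
```

Request:
{"api": "play_rows", "payload": {"offset": [[-3,-1,10],[-5,-1,10],[-5,0,10]], "turn": [0,0,0]}}

```text
clock: 30.35
position: [476.4, 133.8, 180.4]
ee_rot: [0.028, 0.999, -0.034, 0.031]
contact_force: [0.1, -0.4, -4.5]
gripper_width: 27.9
```

```bash
python3 -c "
from h import *
st()"
```

```text
t 30.35 p [476.4 133.8 180.4] jaw 177.0 zax [ 0.059 -0.069 -0.996] F [ 0.1 -0.4 -4.5] w 27.9 q [ 0.66  0.19 -0.45  0.11 -0.93 -0.78]
```

Request:
{"api": "play_rows", "payload": {"offset": [[0,-1,-9],[0,0,-9],[-1,0,-7]], "turn": [0,0,0]}}

```text
clock: 30.65
position: [475.7, 133.6, 155.9]
ee_rot: [0.027, 0.999, -0.032, 0.033]
contact_force: [0.4, -0.1, -4.6]
gripper_width: 27.6
```

```bash
python3 -c "
from h import *
st()"
```

```text
t 30.65 p [475.7 133.6 155.9] jaw 177.0 zax [ 0.064 -0.066 -0.996] F [ 0.4 -0.1 -4.6] w 27.6 q [ 0.66  0.22 -0.49  0.12 -0.86 -0.79]
```

Request:
{"api": "play_rows", "payload": {"offset": [[2,0,-4],[1,0,-4]], "turn": [0,0]}}

```text
clock: 30.85
position: [479.7, 133.1, 151.9]
ee_rot: [0.026, 0.999, -0.035, 0.033]
contact_force: [-12.3, 2.5, 40.9]
gripper_width: 27.7
```

```bash
python3 -c "
from h import *
st()"
```

```text
t 30.85 p [479.7 133.1 151.9] jaw 177.2 zax [ 0.065 -0.071 -0.995] F [-12.3   2.5  40.9] w 27.7 q [ 0.66  0.23 -0.49  0.13 -0.85 -0.79]
```

Firm contact. I relieve the push and open.

Request:
{"api": "play_rows", "payload": {"offset": [[0,0,1]], "turn": [0]}}

```text
clock: 30.95
position: [479.7, 133.1, 153.6]
ee_rot: [0.026, 0.999, -0.035, 0.033]
contact_force: [-0.1, 0.7, -5.4]
gripper_width: 27.7
```

Request:
{"api": "play_rows", "payload": {"offset": [[0,0,0],[0,0,0],[0,0,0],[0,0,0]], "turn": [0,0,0,0], "grip": 0.6}}

```text
clock: 31.35
position: [482.3, 134.2, 154.2]
ee_rot: [0.025, 0.998, -0.034, 0.036]
contact_force: [-0.3, -0.5, 0.0]
gripper_width: 68.1
```

Request:
{"api": "play_rows", "payload": {"offset": [[3,0,15],[0,0,30],[0,0,35],[0,0,35],[0,30,10],[-10,40,0],[-10,40,0],[-10,40,0],[-10,40,0],[-10,40,0],[0,0,0]], "turn": [0,0,0,0,0,0,0,0,0,0,0]}}

```text
clock: 32.45
position: [432.6, 370.8, 282.6]
ee_rot: [0.028, 0.998, -0.034, 0.035]
contact_force: [0.4, -0.5, -0.3]
gripper_width: 67.9
```

Run:
```python
from h import *
st()
for n in("side","top"):
    im,d=eyes.get_image(n); W=cloud(n,d); print(n)
    if n=="side": save("s7.png",im[80:320,180:420],2.5)
    for t,c,r,lo,hi,z in(("tall",(467,-147),45,68,85,75),("short",(467,-147),35,98,125,105),("bottle",(487,135),40,187,210,195)):
        m=region(W,c,r,lo,hi)
        if m.any(): rep(t,onplane(n,m,z))
    w=W[region(W,(487,130),45,20,75)&((im[...,0].astype(int)-im[...,1]>40)|(im.min(2)>130))]
    if len(w): print("body x",np.round(np.percentile(w[:,0],[2,98]),1))
```

```text
t 32.45 p [432.6 370.8 282.6] jaw 177.0 zax [ 0.069 -0.071 -0.995] F [ 0.4 -0.5 -0.3] w 67.9 q [ 1.04  0.26 -0.09  0.1  -1.25 -1.13]
side
tall 226 mean [ 468.8 -157.7] rect [ 467.9 -152.8   54.    48.4   17.4] bbmid [ 466.5 -152.4] [55.7 47.2]
short 179 mean [ 467.4 -150.7] rect [ 467.5 -150.1   38.9   37.8   89.3] bbmid [ 467.5 -150.1] [37.6 39.1]
bottle 89 mean [487.1 131.5] rect [486.8 131.4  24.8  35.6   3.2] bbmid [486.8 131.5] [25.9 35.1]
body x [462.6 510.5]
top
tall 161 mean [ 465.  -142.6] rect [ 468.4 -145.2   53.7   55.6   26.1] bbmid [ 468.6 -145.8] [54.8 55.1]
short 120 mean [ 468.5 -144.7] rect [ 468.6 -144.8   37.7   37.7   89.1] bbmid [ 468.6 -144.8] [37.6 37.9]
bottle 86 mean [488.4 138. ] rect [488.7 138.5  26.1  23.6  27.2] bbmid [487.5 137.3] [25.2 25.3]
body x [463.5 494.8]
```

View pics/s7.png

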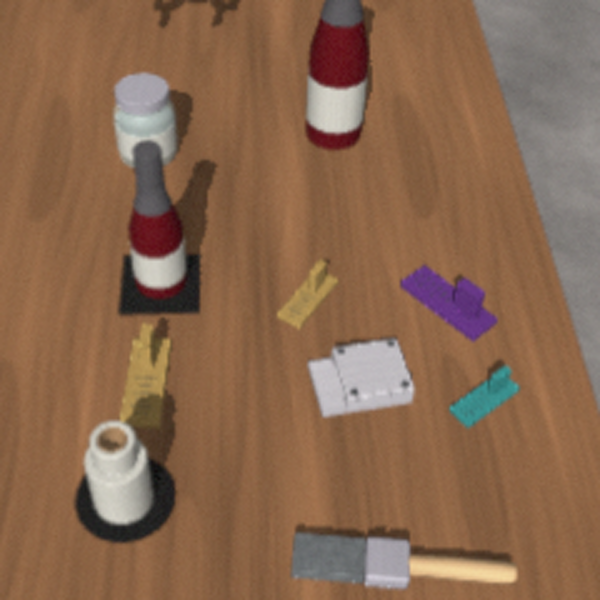

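The picture shows the bottle upright and centred on the square mat (base px 160,290), the gauge at (147,375), the stack at (120,480), and the bystanders apparently where they were. I hand in.

```bash
python3 -c "
from h import *
print(arm.job_done())"
```

```text
the job is handed in; nothing more can be done
None
```

I finished all the placements and handed the job in at about 32.5 s of the 99 s allowed; the hand-in reports no verdict.

- **Gauge:** I drew the larger brass gauge straight out of its channel block and laid it flat, fin up, between the mats. It measured about (479, -7) mm at 86°, against a mat-to-mat midpoint of about (478, -4) mm and line angle of 86°. That measurement came right after placing; later I only looked at it in the pictures.
- **Rolls:** The tall roll is about 4 mm from the round mat's centre, and the short roll on it is within about 2 mm of its axis.
- **Bottle:** It stands upright, its top about 1 mm from the square mat's centre. While carried it leaned about 4°, following a drift in the tool's tilt. I lifted and shifted it once before letting go, because its base was about 12 mm off. The final set-down briefly pressed with about 41 N at the wrist, through the bottle onto the mat; the 40 N limit is for the arm or gripper's body, and the wrist limit is 120 N.
- **Bystanders:** The brush, jar and big bottle look unmoved in the last picture; I did not measure them again.

**Disagreement:** The two cameras differ by about 4 mm in y, up to about 7 mm at the bottle's top. I used their average, and all placements stay within tolerance with either one.

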